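Seat the board pallet and flip its status paddle

ROBOT

A 6-joint arm with a two-finger parallel gripper is mounted at the origin on the work surface. World frame = base frame: x ahead of the robot, y to its left, z up, the work surface at z = 0. Lengths are in m, angles in rad, forces in N, time in s.
With the tool pointing down it reaches from about 0.25 to 0.85 m from the base axis. Payload 12.5 kg.
Tool frame: the origin (TCP) lies midway between the tips of the shut fingers; the grasp point (between the pads) lies 19 mm behind it; z points along the fingers, y is the line along which they close (so a half turn about z gives the same grasp; the last joint's range is limited). The gripper opens to 93 mm and grips with 3 to 60 N. Pads are 15 mm wide; open, the fingers measure 128 mm over their backs; the gripper's body (75 mm by 188 mm) begins 65 mm behind the grasp point.
Start: joints at [1.21, 0.351, 1.652, -0, 1.139, -0.085], TCP at [0.15, 0.529, 0.219] pointing down, gripper open.
Joint ranges: [-2.75, 2.75], [-0.79, 2.1], [0.01, 2.65], [-1.57, 4.71], [0.07, 3.14], [-2.87, 2.87]. Speed limits (rad/s): [2.22, 2.22, 2.79, 3.14, 3.14, 3.14].

INTERFACE

Orientations are given as a unit quaternion [x, y, z, w].
In Python, from workcell import env gives the robot as it stands.
- The arm moves only by the tool carry_out, never from a script. Its argument "commands" is a list of rows, each an object of numbers: "tx", "ty", "tz": the shift along the tool's x, y, z in units of 25 mm (1.0 is 25 mm); "ax", "ay", "az": the turn, a rotation vector about the tool's x, y, z in units of 8 degrees (1.0 is 8 degrees); "fingers": the opening in per cent of the stroke, from 0 (shut) to 100 (fully open). In form: [{"tx": .., "ty": .., "tz": .., "ax": .., "ay": .., "az": .., "fingers": ..}, ...]. A call has 1 to 10 rows; each row shifts and turns the commanded pose from where the row before left it, along the tool's axes as they then stand; what a row does not reach is not made up. A row lasts 1/8 s, in which the tool goes at most 62.5 mm and 10.7 degrees, less where a joint would pass 70% of its speed; a pose out of reach is approached as far as the arm can. A call is refused whole if a number of a shift passes 1 or a number of a turn 1, either way. A call with a gripper value outside its range is refused whole. The fingers move at their own pace and stop on an object; "force" is the grip in N (left out, the last holds). Time passes only in rows, so rows that do not move let the fingers close. It gives the time, the measured TCP pose, the force, the opening and the grip force at its end, in the units of the state.
- env.observe(): the state, without advancing time (a new reading comes with each control period).
- env.camera(name): name is "scene" or "top" or "wrist"; returns a dict with "color" (400x640x3 uint8, red, green, blue), "vfov" (degrees; the focal length in pixels is half the picture's height over the tangent of half this angle, whatever the lens; pixels are square), "cx", "cy" (the principal point, pixels), "R" (3x3) and "t" (3): a world point X has camera coordinates R X + t. Camera axes: x right, y down, z forward; pixel columns grow to the right and rows downward; lengths in m; the calibration is good to about 2 mm. A picture is of the moment at which its call begins. There is no depth.
- env.finish_job(): hands the job in; it is judged then, once.
The state is a dict: "t": time; "qpos": joint angles; "dq": joint speeds; "joint_efforts": joint torques, N m; "ee_pos": TCP position; "eef_rot": TCP orientation; "contact_force": force on the tool from outside, world axes, zero at the start; "torque": the same for the moment, N m; "width": finger opening in m; "finger_force": force on a finger pad.
Only numpy, scipy, OpenCV 4.12 (cv2) and the standard library are available. Lean on these libraries where they do the work, as an engineer would, in place of code of your own. Each camera call takes 0.05 s, during which the arm holds its last target. There are 200 camera calls.

TASK

One of the two inspection nests holds a circuit-board pallet that is not yet home: push the pallet with the fingertips along its channel until it is fully home against the far end stop. Then flip that nest's status paddle with the fingertips right over its hinge, from lying toward the robot to lying flat on the other side, so that its ring mark faces up. Push only: the pallet must not be lifted, and the empty nest's paddle and the other things on the bench are to be left where they are.

Things in the scene. Friction and masses are not known exactly. Their poses are not given: they have to be found in the camera images.
- nest_loaded: The inspection nest that holds the pallet. Fixed aluminium plate 170 (x) x 190 (y) x 8 mm; origin: centre of its underside, on the bench. +x points away from the robot to within 15 degrees, +y left, z up. Pallet channel along x at y = +45 mm; paddle stand at y = -55 mm.
- nest_empty: The identical inspection nest with nothing in its channel; left of or right of the other. Leave alone. Fixed aluminium plate 170 (x) x 190 (y) x 8 mm; origin: centre of its underside, on the bench. +x points away from the robot to within 15 degrees, +y left, z up. Pallet channel along x at y = +45 mm; paddle stand at y = -55 mm.
- pallet_center (a point): Centre (half-way up) of the loose pallet in the channel: black slab 80 (x) x 60 (y) x 14 mm, green circuit board on top (parts reach 9.5 mm above this point), 0.1 to 0.2 kg. Slides freely on the channel floor, 2 mm play each side. Home: x = 35, y = 45, z = 15 mm in the nest's frame; starts 20 to 45 mm short of it.
- nest_loaded_stop (a point): Loaded nest's channel end: middle of the end stop's near face at floor level (nest x = 75, y = 45, z = 8 mm). Stop 76 mm wide, 14 mm high above the floor. Two side guides 6 mm wide, 8 mm high above the floor, inner faces 32 mm either side of the channel's middle, reach 95 mm back from the stop; near end open.
- nest_loaded_hinge (a point): Middle of the loaded nest's paddle hinge axis (along nest y): nest x = 0, y = -55, z = 75 mm; axes as the nest's. Stand: two black cheeks 29 to 33 mm either side along y, 24 mm long in x, up to z = 85 mm; rest posts under the paddle 20 mm before and behind the axis (6 mm thick, 40 mm wide), up to z = 72 mm.
- paddle_loaded (a joint): Loaded nest's status paddle. Rad: 0 = lies level, free end toward the robot (nest's -x), bar mark up; pi/2 upright; pi = level the other way, ring mark up. Grows as the free end goes up, over and away. Stops at 0 and pi; starts at 0 to 0.15. Stiff hinge, stays at any angle; turning it takes 0.02 to 0.08 N m (about 1 N at the free end). 60 g.
- paddle_loaded_edge (a point): On the loaded nest's paddle: middle of the plate at its bend, 75 mm from the hinge axis; turns with it. Aluminium plate 50 mm wide along the hinge, 4 mm thick, hinge to bend; then a 16 mm lip bent 45 degrees (upward at joint 0; its tip 86 mm out, 11 mm above the plate's middle plane). Free end overhangs the rest post by 50 mm.
- paddle_empty (a joint): The empty nest's status paddle, the same in every way (0 = toward the robot). Leave alone.
- paddle_empty_edge (a point): The same point on the empty nest's paddle.
- dropper: Bystander: small amber dropper bottle, 30 mm wide, 75 mm tall; origin at its underside's centre. Leave alone.
- objective: Bystander: steel microscope objective, 32 mm wide, 44 mm tall; origin at its underside's centre. Leave alone.
- beaker: Bystander: white ceramic cup, 60 mm wide and tall; origin at its underside's centre. Leave alone.
- tape_roll: Bystander: clear tape roll lying flat, 70 mm wide, 20 mm high; origin at its underside's centre. Leave alone.
- driver: Bystander: screwdriver lying down, 160 mm long; origin at its underside's centre. Leave alone.
- jar: Bystander: glass jar, 56 mm wide, 60 mm tall; origin at its underside's centre. Leave alone.
- slide_box: Bystander: white box, 85 x 40 x 30 mm; origin at its underside's centre. Leave alone.
- pallet: The whole pallet, with its origin at the centre of its underside, 7 mm below pallet_center.
Mind the look-alikes: they are no part of the job. Leave any brown or red look-alike of the pallet alone.

How it is judged:
On the way, in this order (a step that is already met when the one before it is completed fails the run):
1. the pallet is pushed home against the far end stop (x of pallet_center in the frame of nest_loaded between 0.032 and 0.038 m and y of pallet_center in the frame of nest_loaded between 0.041 and 0.049 m and z of pallet_center in the frame of nest_loaded below 0.018 m and angle between pallet_center's own z axis and vertical below 0.06 rad), for 0.2 s.
2. the loaded nest's paddle is flipped over and lies flat on the far side (value of joint paddle_loaded above 3 rad), for 0.2 s.
At the end, for the whole second after the job is handed in: The pallet is within 3 mm of home lengthwise (4 mm sideways), flat on the channel floor and at rest; the loaded nest's paddle lies within 8 degrees of flat on the far side (joint above 3.0 rad), at rest; the empty nest's paddle has moved under 10 mm (all of step 1 and value of joint paddle_loaded above 3 rad and velocity of joint paddle_loaded between -0.05 and 0.05 rad/s and linear speed of pallet below 0.01 m/s and distance of paddle_empty_edge from where it was at the start of the episode below 0.01 m); the robot touches nothing.
It fails at once if the pallet is lifted or tipped (more than 6 mm off the channel floor, or over 0.25 rad) (z of pallet_center in the frame of nest_loaded above 0.021 m or angle between pallet_center's own z axis and vertical above 0.25 rad).
It fails at once if the empty nest's paddle is moved by more than 10 mm (distance of paddle_empty_edge from where it was at the start of the episode above 0.01 m).
It fails at once if a bystander is moved by more than 20 mm (distance of any of dropper, objective, beaker, tape_roll, driver, jar, slide_box from where it was at the start of the episode above 0.02 m).
It also fails if it takes over 61 s, if anything falls off the work surface, if the arm or the gripper's body presses on something with over 40 N, if the wrist force passes 120 N, or if a joint passes its speed limit or range.

## Working session

There is one attempt and no reset: what is moved stays moved. The work goes in short steps, Python scripts to look and compute and a tool call to move; the robot and the scene stay as the last step left them, time stands still between calls to the robot, and variables do not carry over. Pictures are saved under pics/ and viewed, at most 10 in all, crops included, and the job is handed in when it is done.

Besides the shell and the picture viewer there is one more tool, called after ">>>" by a JSON object that holds its "method" and its "body", one argument or row to a line. carry_out: Moves the arm, as the interface text tells. Its arguments: {"type":"object","properties":{"commands":{"type":"array","items":{"type":"object","properties":{"tx":{"type":"number"},"ty":{"type":"number"},"tz":{"type":"number"},"ax":{"type":"number"},"ay":{"type":"number"},"az":{"type":"number"},"fingers":{"type":"number"}}}},"force":{"type":"number"}},"required":["commands"]}

```bash
mkdir -p pics; cat > h.py <<'E'
import numpy as np, cv2
from workcell import env
def K(c):
    f=200/np.tan(np.radians(c["vfov"])/2); return f
def ray(c,u,v,z):
    R=np.array(c["R"]);t=np.array(c["t"]);f=K(c)
    o=-R.T@t; d=R.T@np.array([(u-c["cx"])/f,(v-c["cy"])/f,1]); return o+d*(z-o[2])/d[2]
def proj(c,X):
    p=np.array(c["R"])@np.array(X)+np.array(c["t"]);f=K(c); return np.array([f*p[0]/p[2]+c["cx"],f*p[1]/p[2]+c["cy"]])
E
python3 - <<'E'
from h import *
for n in("top","scene"):
    c=env.camera(n); cv2.imwrite(f"pics/{n}0.png",c["color"][:,:,::-1])
    print(n,c["vfov"],c["cx"],c["cy"],-np.array(c["R"]).T@np.array(c["t"]))
    np.save(f"{n}0.npy",c,allow_pickle=True)
print(env.observe())
E
```

```text
top 52.97058678852464 315.4029469362358 202.74824683463217 [ 0.4140435  -0.01295303  1.16637329]
scene 43.45133574966494 307.42293916075585 194.12250344351315 [1.50153316 0.43465689 1.07914825]
{'t': 0.1, 'qpos': array([ 1.21040239e+00,  3.51169898e-01,  1.65239660e+00,  3.62086409e-06,
        1.13913392e+00, -8.46348879e-02]), 'dq': array([ 0.00060695, -0.00106991, -0.0012165 ,  0.00130461,  0.00214195,
       -0.00026359]), 'joint_efforts': array([ 2.33368773e-03, -4.98031139e+01, -2.85706007e+01,  7.00565334e-02,
        2.39360804e-02, -7.20497565e-05]), 'ee_pos': array([0.14962577, 0.52890453, 0.21814822]), 'eef_rot': array([ 1.37443805e-01,  9.90509411e-01, -5.39865947e-04, -1.23836141e-04]), 'contact_force': array([-0.15944516,  0.2632045 , -0.22320666]), 'torque': array([ 0.03238476,  0.00373293, -0.00506384]), 'finger_force': 0.0, 'width': 0.0932384184011734}
```

View pics/top0.png

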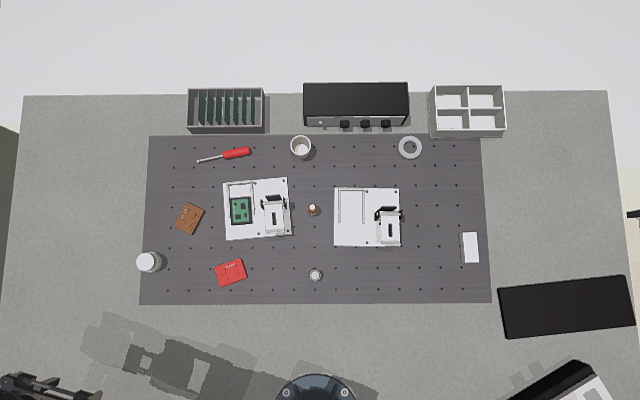

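View pics/scene0.png

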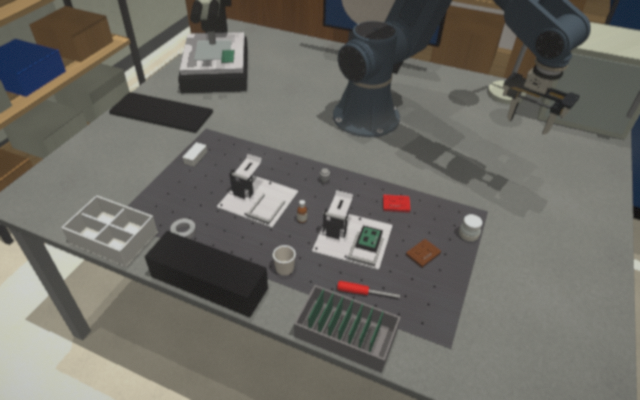

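The top view shows the loaded nest at (257,209) and the empty one at (367,217). The possible pallets are the green one in the nest (240,210), a brown one (188,218) and a red one (231,272). I choose the green one, in the left nest, and will check it in a close crop.

```bash
python3 - <<'E'
from h import *
c=np.load("top0.npy",allow_pickle=True).item(); im=c["color"]
x0,y0=210,165
cr=cv2.resize(im[y0:250,x0:310],None,fx=7,fy=7,interpolation=cv2.INTER_CUBIC)[:,:,::-1]
cv2.imwrite("pics/crop.png",cr)
h=cv2.cvtColor(im,cv2.COLOR_RGB2HSV)
g=((h[...,0]>50)&(h[...,0]<95)&(h[...,1]>90)).astype(np.uint8); g[:165]=0;g[250:]=0
n,l,s,ce=cv2.connectedComponentsWithStats(g)
for i in range(1,n):
    if s[i,4]>20: print("green",s[i],ce[i],ray(c,*ce[i],0.022))
w=((h[...,1]<40)&(h[...,2]>150)).astype(np.uint8); w[:165]=0;w[250:]=0
cs,_=cv2.findContours(w,0,1)
for k in cs:
    if cv2.contourArea(k)>1000:
        ap=cv2.approxPolyDP(cv2.convexHull(k),3,True)[:,0]
        for p in ap: print(p,ray(c,*p,0.008).round(4))
        print()
E
```

```text
[334 188] [ 0.6405 -0.0584  0.008 ]
[398 188] [ 0.6389 -0.2461  0.008 ]
[400 244] [ 0.4753 -0.2455  0.008 ]
[334 245] [ 0.4738 -0.0561  0.008 ]

[286 177] [0.6747 0.0828 0.008 ]
[291 233] [0.5091 0.0676 0.008 ]
[226 239] [0.4932 0.2553 0.008 ]
[223 183] [0.6582 0.2688 0.008 ]

[639 165] [ 0.702  -0.9567  0.008 ]
[639 249] [ 0.4564 -0.9244  0.008 ]
[489 249] [ 0.4593 -0.4988  0.008 ]
[482 165] [ 0.706  -0.4964  0.008 ]

[146 165] [0.7149 0.5002 0.008 ]
[141 249] [0.4662 0.4998 0.008 ]
[  7 249] [0.4688 0.8886 0.008 ]
[ 16 165] [0.7183 0.89   0.008 ]
```

View pics/crop.png

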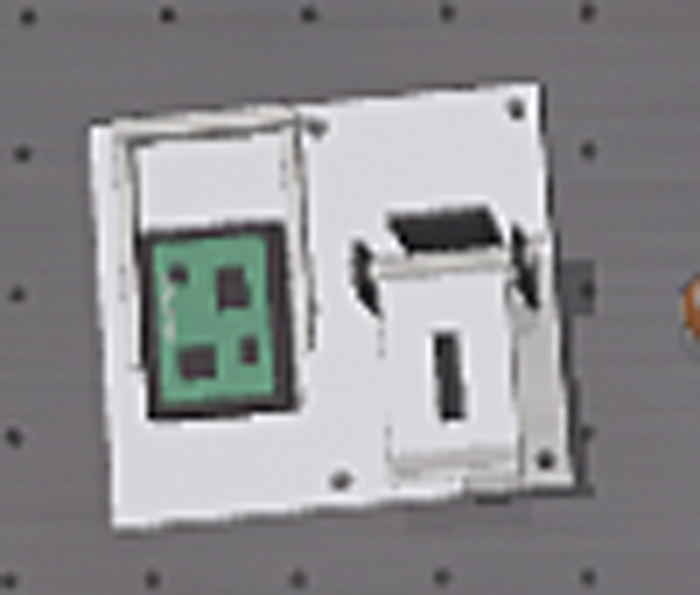

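Confirmed: the crop shows the green board on a black slab in the left nest's channel, near edge at crop (148,417)-(300,408). The paddle lies toward the robot with its bar mark up. Next I measure the nest pose.

```bash
cat >> h.py <<'E'
def nestpose():
    c=np.load("top0.npy",allow_pickle=True).item()
    q=lambda x,y,z: ray(c,(x+.5)/7-.5+210,(y+.5)/7-.5+165,z)
    P=np.array([q(92,125,.008),q(540,85,.008),q(573,487,.008),q(115,527,.008)])[:,:2]
    return c,q,P
E
python3 - <<'E'
from h import *
c,q,P=nestpose()
M=np.array([[85,95],[85,-95],[-85,-95],[-85,95]])/1000
print([np.linalg.norm(P[i]-P[i-1]).round(4) for i in range(4)])
o=P.mean(0);H=(P-o).T@M;a=np.arctan2(H[1,0]-H[0,1],H[0,0]+H[1,1])
R=np.array([[np.cos(a),-np.sin(a)],[np.sin(a),np.cos(a)]])
print("nest",o,np.degrees(a),((P-o)@R-M).round(4))
np.save("nest.npy",[*o,a])
L=lambda x,y,z:((q(x,y,z)[:2]-o)@R).round(4)
print("pallet corners",L(140,237,.022),L(285,220,.022),L(300,408,.022),L(150,419,.022))
print("paddle near lip corners",L(390,480,.086),L(522,470,.086),"stop inner",L(138,147,.022),L(297,134,.022))
E
```

```text
[np.float64(0.1699), np.float64(0.1896), np.float64(0.1704), np.float64(0.1895)]
nest [0.58302547 0.1679827 ] 4.753020000639917 [[ 0.0001 -0.    ]
 [ 0.      0.0004]
 [-0.0003  0.0001]
 [ 0.0002 -0.0005]]
pallet corners [0.0328 0.0745] [0.0344 0.0142] [-0.0442  0.0131] [-0.0431  0.0747]
paddle near lip corners [-0.0829 -0.0297] [-0.0837 -0.0807] stop inner [0.0708 0.0732] [0.0702 0.0069]
```

>>> {"method": "carry_out", "body": {
  "commands": [
    {"tx": -1, "ty": -0.5, "fingers": 0},
    {"tx": -1, "ty": -0.5, "fingers": 0},
    {"tx": -1, "ty": -0.5, "fingers": 0},
    {"tx": -1, "ty": -0.5, "fingers": 0},
    {"tx": -1, "ty": -0.5, "fingers": 0},
    {"tx": -1, "ty": -0.5, "fingers": 0},
    {"tx": -1, "ty": -0.5, "fingers": 0},
    {"tx": -1, "ty": -0.5, "fingers": 0},
    {"tx": -1, "ty": -0.5, "fingers": 0},
    {"tx": -1, "ty": -0.5, "fingers": 0}
  ]
}}

```text
schema error: expected keys tx, ty, tz, ax, ay, az, fingers
```

>>> {"method": "carry_out", "body": {
  "commands": [
    {"tx": -1, "ty": -0.5},
    {"tx": -1, "ty": -0.5},
    {"tx": -1, "ty": -0.5},
    {"tx": -1, "ty": -0.5},
    {"tx": -1, "ty": -0.5},
    {"tx": -1, "ty": -0.5},
    {"tx": -1, "ty": -0.6},
    {"az": 1},
    {"az": 1},
    {"az": 1}
  ]
}}

```text
schema error: expected keys tx, ty, tz, ax, ay, az, fingers
```

>>> {"method": "carry_out", "body": {
  "commands": [
    {"az": 1},
    {"az": 1},
    {"az": 1},
    {"az": 1},
    {"az": 1},
    {"az": 0.7},
    {"tz": 1},
    {"tz": 1},
    {"tz": 1},
    {"tx": 0}
  ]
}}

```text
schema error: expected keys tx, ty, tz, ax, ay, az, fingers
```

```bash
cat >> h.py <<'E'
from scipy.spatial.transform import Rotation as Ro
def st():
    s=env.observe(); ox,oy,a=np.load("nest.npy"); Rn=Ro.from_euler('z',a).as_matrix()
    T=Ro.from_quat(s["eef_rot"]).as_matrix()
    print("t",round(s["t"],2),"w",round(float(s["width"]),4),"nestTCP mm",(1000*(Rn.T@(s["ee_pos"]-[ox,oy,0]))).round(1),"F",(Rn.T@s["contact_force"]).round(1),"\ntool axes in nest (cols)\n",(Rn.T@T).round(3))
    return s,Rn,T
E
python3 -c "
from h import *
s,Rn,T=st(); ox,oy,a=np.load('nest.npy')
print('move units',(T.T@(Rn@np.array([-.080,.045,.1])+[ox,oy,0]-s['ee_pos'])/.025).round(2))"
```

```text
t 0.1 w 0.0932 nestTCP mm [-402.   395.6  218.1] F [-0.1  0.3 -0.2] 
tool axes in nest (cols)
 [[-0.936  0.351 -0.   ]
 [ 0.351  0.936 -0.001]
 [ 0.    -0.001 -1.   ]]
move units [-16.98  -8.6    4.73]
```

>>> {"method": "carry_out", "body": {
  "commands": [
    {"tx": -1, "ty": -0.5, "tz": 0, "ax": 0, "ay": 0, "az": 0, "fingers": 0},
    {"tx": -1, "ty": -0.5, "tz": 0, "ax": 0, "ay": 0, "az": 0, "fingers": 0},
    {"tx": -1, "ty": -0.5, "tz": 0, "ax": 0, "ay": 0, "az": 0, "fingers": 0},
    {"tx": -1, "ty": -0.5, "tz": 0, "ax": 0, "ay": 0, "az": 0, "fingers": 0},
    {"tx": -1, "ty": -0.5, "tz": 0, "ax": 0, "ay": 0, "az": 0, "fingers": 0},
    {"tx": -1, "ty": -0.5, "tz": 0, "ax": 0, "ay": 0, "az": 0, "fingers": 0},
    {"tx": -1, "ty": -0.5, "tz": 0, "ax": 0, "ay": 0, "az": 0, "fingers": 0},
    {"tx": -1, "ty": -0.5, "tz": 0, "ax": 0, "ay": 0, "az": 0, "fingers": 0},
    {"tx": -1, "ty": -0.5, "tz": 0, "ax": 0, "ay": 0, "az": 0, "fingers": 0},
    {"tx": -1, "ty": -0.5, "tz": 0, "ax": 0, "ay": 0, "az": 0, "fingers": 0}
  ]
}}

```text
t: 1.35
ee_pos: [0.3568, 0.3401, 0.2184]
eef_rot: [0.137, 0.991, -0.0, -0.0]
contact_force: [-0.1, 0.4, 1.0]
width: 0.0011
finger_force: 0.0
```

>>> {"method": "carry_out", "body": {
  "commands": [
    {"tx": -1, "ty": -0.5, "tz": 0, "ax": 0, "ay": 0, "az": 0, "fingers": 0},
    {"tx": -1, "ty": -0.5, "tz": 0, "ax": 0, "ay": 0, "az": 0, "fingers": 0},
    {"tx": -1, "ty": -0.5, "tz": 0, "ax": 0, "ay": 0, "az": 0, "fingers": 0},
    {"tx": -1, "ty": -0.5, "tz": 0, "ax": 0, "ay": 0, "az": 0, "fingers": 0},
    {"tx": -1, "ty": -0.5, "tz": 0, "ax": 0, "ay": 0, "az": 0, "fingers": 0},
    {"tx": -1, "ty": -0.5, "tz": 0, "ax": 0, "ay": 0, "az": 0, "fingers": 0},
    {"tx": -1, "ty": -0.6, "tz": 0, "ax": 0, "ay": 0, "az": 0, "fingers": 0},
    {"tx": 0, "ty": 0, "tz": 0, "ax": 0, "ay": 0, "az": 1, "fingers": 0},
    {"tx": 0, "ty": 0, "tz": 0, "ax": 0, "ay": 0, "az": 1, "fingers": 0},
    {"tx": 0, "ty": 0, "tz": 0, "ax": 0, "ay": 0, "az": 1, "fingers": 0}
  ]
}}

```text
t: 2.6
ee_pos: [0.5, 0.2065, 0.2183]
eef_rot: [0.343, 0.939, -0.0, -0.0]
contact_force: [-0.3, 0.2, 1.1]
width: 0.0007
finger_force: 0.0
```

>>> {"method": "carry_out", "body": {
  "commands": [
    {"tx": 0, "ty": 0, "tz": 0, "ax": 0, "ay": 0, "az": 1, "fingers": 0},
    {"tx": 0, "ty": 0, "tz": 0, "ax": 0, "ay": 0, "az": 1, "fingers": 0},
    {"tx": 0, "ty": 0, "tz": 0, "ax": 0, "ay": 0, "az": 1, "fingers": 0},
    {"tx": 0, "ty": 0, "tz": 0, "ax": 0, "ay": 0, "az": 1, "fingers": 0},
    {"tx": 0, "ty": 0, "tz": 0, "ax": 0, "ay": 0, "az": 1, "fingers": 0},
    {"tx": 0, "ty": 0, "tz": 0, "ax": 0, "ay": 0, "az": 0.7, "fingers": 0},
    {"tx": 0, "ty": 0, "tz": 1, "ax": 0, "ay": 0, "az": 0, "fingers": 0},
    {"tx": 0, "ty": 0, "tz": 1, "ax": 0, "ay": 0, "az": 0, "fingers": 0},
    {"tx": 0, "ty": 0, "tz": 1, "ax": 0, "ay": 0, "az": 0, "fingers": 0},
    {"tx": 0, "ty": 0, "tz": 0, "ax": 0, "ay": 0, "az": 0, "fingers": 0}
  ]
}}

```text
t: 3.85
ee_pos: [0.4991, 0.2062, 0.1421]
eef_rot: [0.678, 0.735, -0.002, -0.001]
contact_force: [0.5, 0.4, 0.5]
width: 0.0007
finger_force: 0.0
```

```bash
python3 -c "
from h import *
s,Rn,T=st(); ox,oy,a=np.load('nest.npy')
print('move units',(T.T@(Rn@np.array([-.080,.045,.014])+[ox,oy,0]-s['ee_pos'])/.025).round(2))
c=env.camera('wrist');cv2.imwrite('pics/w1.png',c['color'][:,:,::-1])
"
```

```text
t 3.85 w 0.0007 nestTCP mm [-80.5  45.1 142.1] F [0.5 0.3 0.5] 
tool axes in nest (cols)
 [[ 0.003  1.    -0.004]
 [ 1.    -0.003 -0.001]
 [-0.001 -0.004 -1.   ]]
move units [0.   0.04 5.12]
```

View pics/w1.png

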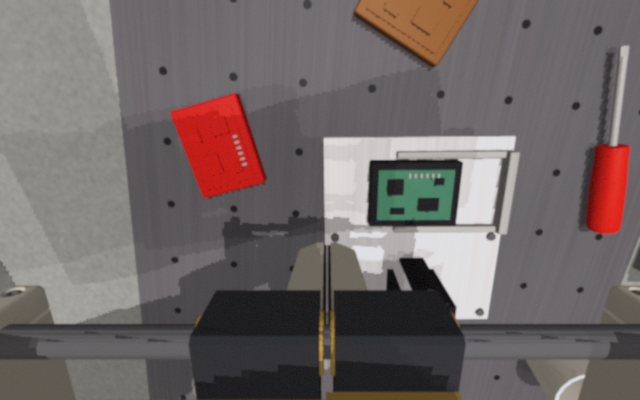

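The wrist view shows the fingers (tip near (325,245)) lined up with the channel. The pallet is ahead at (415,193) and nothing is below the fingers. I go down and then push along tool y.

>>> {"method": "carry_out", "body": {
  "commands": [
    {"tx": 0, "ty": 0, "tz": 1, "ax": 0, "ay": 0, "az": 0, "fingers": 0},
    {"tx": 0, "ty": 0, "tz": 1, "ax": 0, "ay": 0, "az": 0, "fingers": 0},
    {"tx": 0, "ty": 0, "tz": 1, "ax": 0, "ay": 0, "az": 0, "fingers": 0},
    {"tx": 0, "ty": 0, "tz": 1, "ax": 0, "ay": 0, "az": 0, "fingers": 0},
    {"tx": 0, "ty": 0, "tz": 0.7, "ax": 0, "ay": 0, "az": 0, "fingers": 0},
    {"tx": 0, "ty": 0, "tz": 0.4, "ax": 0, "ay": 0, "az": 0, "fingers": 0},
    {"tx": 0, "ty": 0, "tz": 0, "ax": 0, "ay": 0, "az": 0, "fingers": 0}
  ]
}}

```text
t: 4.78
ee_pos: [0.5002, 0.2066, 0.0161]
eef_rot: [0.678, 0.735, -0.0, -0.0]
contact_force: [0.5, 0.1, -0.6]
width: 0.0007
finger_force: 0.0
```

>>> {"method": "carry_out", "body": {
  "commands": [
    {"tx": 0, "ty": 0.3, "tz": 0, "ax": 0, "ay": 0, "az": 0, "fingers": 0},
    {"tx": 0, "ty": 0.2, "tz": 0, "ax": 0, "ay": 0, "az": 0, "fingers": 0},
    {"tx": 0, "ty": 0.2, "tz": 0, "ax": 0, "ay": 0, "az": 0, "fingers": 0},
    {"tx": 0, "ty": 0.2, "tz": 0, "ax": 0, "ay": 0, "az": 0, "fingers": 0},
    {"tx": 0, "ty": 0.2, "tz": 0, "ax": 0, "ay": 0, "az": 0, "fingers": 0},
    {"tx": 0, "ty": 0.2, "tz": 0, "ax": 0, "ay": 0, "az": 0, "fingers": 0},
    {"tx": 0, "ty": 0.2, "tz": 0, "ax": 0, "ay": 0, "az": 0, "fingers": 0},
    {"tx": 0, "ty": 0.2, "tz": 0, "ax": 0, "ay": 0, "az": 0, "fingers": 0}
  ]
}}

```text
t: 5.78
ee_pos: [0.5427, 0.21, 0.0161]
eef_rot: [0.678, 0.735, -0.0, -0.0]
contact_force: [-1.4, -0.5, 2.0]
width: 0.0007
finger_force: 1.0
```

```bash
python3 -c "
from h import *
s,Rn,T=st()
c=env.camera('top');cv2.imwrite('pics/t2.png',cv2.resize(c['color'][165:250,210:310],None,fx=6,fy=6,interpolation=cv2.INTER_CUBIC)[:,:,::-1])"
```

```text
t 5.78 w 0.0007 nestTCP mm [-36.7  45.2  16.1] F [-1.4 -0.4  2. ] 
tool axes in nest (cols)
 [[ 0.003  1.    -0.   ]
 [ 1.    -0.003 -0.   ]
 [-0.    -0.    -1.   ]]
```

View pics/t2.png

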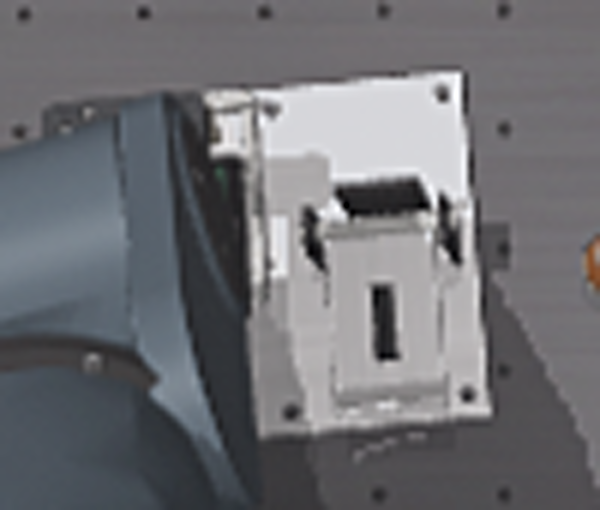

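The arm covers the pallet in this view (its far corner shows near (230,170)), and the pads read light contact. I push on slowly until the force rises.

>>> {"method": "carry_out", "body": {
  "commands": [
    {"tx": 0, "ty": 0.15, "tz": 0, "ax": 0, "ay": 0, "az": 0, "fingers": 0},
    {"tx": 0, "ty": 0.15, "tz": 0, "ax": 0, "ay": 0, "az": 0, "fingers": 0},
    {"tx": 0, "ty": 0.1, "tz": 0, "ax": 0, "ay": 0, "az": 0, "fingers": 0},
    {"tx": 0, "ty": 0, "tz": 0, "ax": 0, "ay": 0, "az": 0, "fingers": 0}
  ]
}}

```text
t: 6.32
ee_pos: [0.5528, 0.2108, 0.0161]
eef_rot: [0.678, 0.735, 0.0, 0.0]
contact_force: [-0.8, -0.2, -0.1]
width: 0.0002
finger_force: 0.1
```

>>> {"method": "carry_out", "body": {
  "commands": [
    {"tx": 0, "ty": 0.1, "tz": 0, "ax": 0, "ay": 0, "az": 0, "fingers": 0},
    {"tx": 0, "ty": 0, "tz": 0, "ax": 0, "ay": 0, "az": 0, "fingers": 0}
  ]
}}

```text
t: 6.58
ee_pos: [0.5552, 0.211, 0.0162]
eef_rot: [0.678, 0.735, 0.0, 0.0]
contact_force: [0.8, 0.2, 0.4]
width: 0.0006
finger_force: 0.3
```

>>> {"method": "carry_out", "body": {
  "commands": [
    {"tx": 0, "ty": 0.08, "tz": 0, "ax": 0, "ay": 0, "az": 0, "fingers": 0},
    {"tx": 0, "ty": 0, "tz": 0, "ax": 0, "ay": 0, "az": 0, "fingers": 0}
  ]
}}

```text
t: 6.82
ee_pos: [0.5571, 0.2112, 0.0161]
eef_rot: [0.678, 0.735, 0.0, 0.0]
contact_force: [-0.6, 0.5, 0.7]
width: 0.0003
finger_force: 0.4
```

>>> {"method": "carry_out", "body": {
  "commands": [
    {"tx": 0, "ty": 0.08, "tz": 0, "ax": 0, "ay": 0, "az": 0, "fingers": 0},
    {"tx": 0, "ty": 0, "tz": 0, "ax": 0, "ay": 0, "az": 0, "fingers": 0}
  ]
}}

```text
t: 7.08
ee_pos: [0.5591, 0.2113, 0.0161]
eef_rot: [0.678, 0.735, 0.0, 0.0]
contact_force: [-1.4, -0.8, 0.4]
width: 0.0004
finger_force: 0.3
```

>>> {"method": "carry_out", "body": {
  "commands": [
    {"tx": 0, "ty": 0.08, "tz": 0, "ax": 0, "ay": 0, "az": 0, "fingers": 0},
    {"tx": 0, "ty": 0, "tz": 0, "ax": 0, "ay": 0, "az": 0, "fingers": 0}
  ]
}}

```text
t: 7.32
ee_pos: [0.5612, 0.2115, 0.0161]
eef_rot: [0.678, 0.735, 0.0, 0.0]
contact_force: [0.3, -0.3, 1.4]
width: 0.0005
finger_force: 0.3
```

```bash
python3 -c "
from h import *
s,Rn,T=st()
c=env.camera('wrist');cv2.imwrite('pics/w2.png',c['color'][:,:,::-1])
print(-np.array(c['R']).T@np.array(c['t']))
ox,oy,a=np.load('nest.npy')
for n in ([-.005,.045,.022],[-.005,.075,.022],[.075,.077,.022],[.075,.075,.022]): print(n,proj(c,Rn@np.array(n)+[ox,oy,0]).round(0))"
```

```text
t 7.33 w 0.0005 nestTCP mm [-18.2  45.2  16.1] F [ 0.3 -0.3  1.4] 
tool axes in nest (cols)
 [[ 0.003  1.     0.   ]
 [ 1.    -0.003  0.   ]
 [ 0.     0.    -1.   ]]
[0.55591034 0.29470674 0.18316873]
[-0.005, 0.045, 0.022] [349. 261.]
[-0.005, 0.075, 0.022] [350. 207.]
[0.075, 0.077, 0.022] [508. 203.]
[0.075, 0.075, 0.022] [508. 207.]
```

View pics/w2.png

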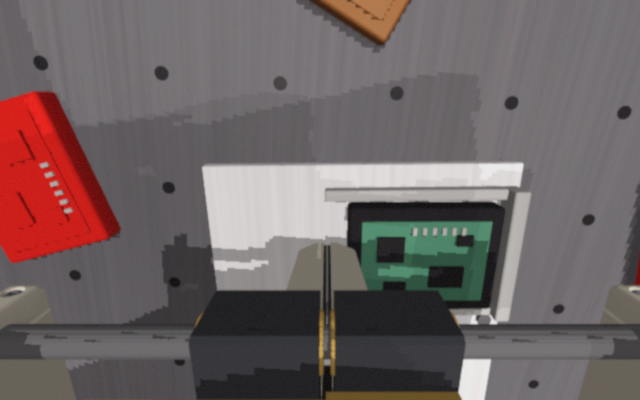

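The pallet's far edge at about 503 px is nearly at the stop (about 508 px), so roughly 2 mm is left.

>>> {"method": "carry_out", "body": {
  "commands": [
    {"tx": 0, "ty": 0.06, "tz": 0, "ax": 0, "ay": 0, "az": 0, "fingers": 0},
    {"tx": 0, "ty": 0, "tz": 0, "ax": 0, "ay": 0, "az": 0, "fingers": 0}
  ]
}}

```text
t: 7.62
ee_pos: [0.5626, 0.2116, 0.0161]
eef_rot: [0.678, 0.735, 0.0, 0.0]
contact_force: [-0.3, -0.8, -0.0]
width: 0.0001
finger_force: 0.5
```

>>> {"method": "carry_out", "body": {
  "commands": [
    {"tx": 0, "ty": 0.06, "tz": 0, "ax": 0, "ay": 0, "az": 0, "fingers": 0},
    {"tx": 0, "ty": 0, "tz": 0, "ax": 0, "ay": 0, "az": 0, "fingers": 0}
  ]
}}

```text
t: 7.88
ee_pos: [0.5641, 0.2117, 0.0161]
eef_rot: [0.678, 0.735, 0.0, 0.0]
contact_force: [-0.3, 0.0, 1.0]
width: 0.0006
finger_force: 0.4
```

>>> {"method": "carry_out", "body": {
  "commands": [
    {"tx": 0, "ty": 0.05, "tz": 0, "ax": 0, "ay": 0, "az": 0, "fingers": 0},
    {"tx": 0, "ty": 0, "tz": 0, "ax": 0, "ay": 0, "az": 0, "fingers": 0}
  ]
}}

```text
t: 8.12
ee_pos: [0.5644, 0.2117, 0.016]
eef_rot: [0.678, 0.735, -0.001, -0.001]
contact_force: [-5.1, -0.7, 3.4]
width: 0.0006
finger_force: 2.9
```

>>> {"method": "carry_out", "body": {
  "commands": [
    {"tx": 0, "ty": 0.05, "tz": 0, "ax": 0, "ay": 0, "az": 0, "fingers": 0},
    {"tx": 0, "ty": 0, "tz": 0, "ax": 0, "ay": 0, "az": 0, "fingers": 0}
  ]
}}

```text
t: 8.38
ee_pos: [0.5646, 0.2117, 0.0159]
eef_rot: [0.678, 0.735, -0.002, -0.001]
contact_force: [-10.6, -1.5, 6.4]
width: 0.0007
finger_force: 6.0
```

```bash
python3 -c "
from h import *
s,Rn,T=st()
c=env.camera('wrist');cv2.imwrite('pics/w3.png',cv2.resize(c['color'][180:330,320:540],None,fx=3,fy=3,interpolation=cv2.INTER_CUBIC)[:,:,::-1])
ox,oy,a=np.load('nest.npy')
for n in ([-.005,.075,.022],[.075,.075,.022]): print(n,((proj(c,Rn@np.array(n)+[ox,oy,0])-[320,180])*3).round(0))"
```

```text
t 8.38 w 0.0007 nestTCP mm [-14.7  45.1  15.9] F [-10.7  -0.7   6.4] 
tool axes in nest (cols)
 [[ 0.003  1.    -0.004]
 [ 1.    -0.003 -0.001]
 [-0.001 -0.004 -1.   ]]
[-0.005, 0.075, 0.022] [68. 82.]
[0.075, 0.075, 0.022] [545.  81.]
```

View pics/w3.png

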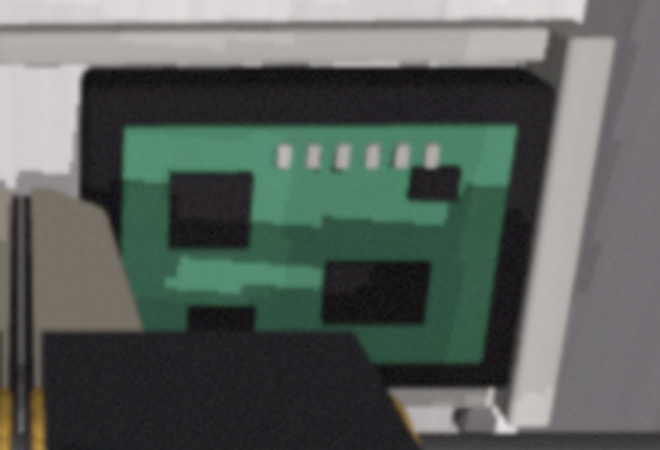

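The pallet is home. The force rose to 10.7 N against the stop, and the far edge at crop x≈553 is flush with the stop. I back off, rise, and set up the tilted tool for the paddle.

>>> {"method": "carry_out", "body": {
  "commands": [
    {"tx": 0, "ty": -0.3, "tz": 0, "ax": 0, "ay": 0, "az": 0, "fingers": 0},
    {"tx": 0, "ty": -0.7, "tz": 0, "ax": 0, "ay": 0, "az": 0, "fingers": 0},
    {"tx": 0, "ty": -0.5, "tz": -1, "ax": 0, "ay": 0, "az": 0, "fingers": 0},
    {"tx": 0, "ty": -0.5, "tz": -1, "ax": 0, "ay": 0, "az": 0, "fingers": 0},
    {"tx": 0, "ty": -0.5, "tz": -1, "ax": 0, "ay": 0, "az": 0, "fingers": 0},
    {"tx": 0, "ty": -0.5, "tz": -1, "ax": 0, "ay": 0, "az": 0, "fingers": 0},
    {"tx": 0, "ty": -0.5, "tz": -1, "ax": 0, "ay": 0, "az": 0, "fingers": 0},
    {"tx": 0, "ty": -0.5, "tz": -1, "ax": 0, "ay": 0, "az": 0, "fingers": 0},
    {"tx": 0, "ty": -0.5, "tz": -1, "ax": 0, "ay": 0, "az": 0, "fingers": 0},
    {"tx": -1, "ty": -0.5, "tz": 0, "ax": 0, "ay": 0, "az": 0, "fingers": 0}
  ]
}}

```text
t: 9.68
ee_pos: [0.4444, 0.1777, 0.1929]
eef_rot: [0.678, 0.735, 0.002, 0.001]
contact_force: [-0.3, -0.4, -0.2]
width: 0.0008
finger_force: 0.0
```

>>> {"method": "carry_out", "body": {
  "commands": [
    {"tx": -1, "ty": 0, "tz": 0, "ax": 0, "ay": 0, "az": 0, "fingers": 0},
    {"tx": -1, "ty": 0, "tz": 0, "ax": 0, "ay": 0, "az": 0, "fingers": 0},
    {"tx": -1, "ty": 0, "tz": 0, "ax": 0, "ay": 0, "az": 0, "fingers": 0},
    {"tx": 0, "ty": 0, "tz": 0, "ax": 0, "ay": 0, "az": -1, "fingers": 0},
    {"tx": 0, "ty": 0, "tz": 0, "ax": 0, "ay": 0, "az": -1, "fingers": 0},
    {"tx": 0, "ty": 0, "tz": 0, "ax": 0, "ay": 0, "az": -1, "fingers": 0},
    {"tx": 0, "ty": 0, "tz": 0, "ax": 0, "ay": 0, "az": -1, "fingers": 0},
    {"tx": 0, "ty": 0, "tz": 0, "ax": 0, "ay": 0, "az": -1, "fingers": 0},
    {"tx": 0, "ty": 0, "tz": 0, "ax": 0, "ay": 0, "az": -1, "fingers": 0},
    {"tx": 0, "ty": 0, "tz": 0, "ax": 0, "ay": 0, "az": -1, "fingers": 0}
  ]
}}

```text
t: 10.92
ee_pos: [0.45, 0.1022, 0.1912]
eef_rot: [0.252, 0.968, 0.0, 0.001]
contact_force: [-0.6, 0.2, -1.0]
width: 0.0004
finger_force: 0.0
```

>>> {"method": "carry_out", "body": {
  "commands": [
    {"tx": 0, "ty": 0, "tz": 0, "ax": 0, "ay": 0, "az": -1, "fingers": 0},
    {"tx": 0, "ty": 0, "tz": 0, "ax": 0, "ay": 0, "az": -1, "fingers": 0},
    {"tx": 0, "ty": 0, "tz": 0, "ax": 0, "ay": 0, "az": -1, "fingers": 0},
    {"tx": 0, "ty": 0, "tz": 0, "ax": 0, "ay": 0, "az": -1, "fingers": 0},
    {"tx": 0, "ty": 0, "tz": 0, "ax": 0, "ay": 0, "az": -0.25, "fingers": 0},
    {"tx": 0, "ty": 0, "tz": 0, "ax": 0, "ay": -1, "az": 0, "fingers": 0},
    {"tx": 0, "ty": 0, "tz": 0, "ax": 0, "ay": -1, "az": 0, "fingers": 0},
    {"tx": 0, "ty": 0, "tz": 0, "ax": 0, "ay": -1, "az": 0, "fingers": 0},
    {"tx": 0, "ty": 0, "tz": 0, "ax": 0, "ay": 0, "az": 0, "fingers": 0}
  ]
}}

```text
t: 12.05
ee_pos: [0.4484, 0.1022, 0.1908]
eef_rot: [-0.039, 0.978, 0.008, 0.207]
contact_force: [0.7, -1.0, -0.6]
width: 0.0007
finger_force: 0.0
```

```bash
python3 -c "
from h import *
s,Rn,T=st();print(s['qpos'].round(2))"
```

```text
t 12.05 w 0.0007 nestTCP mm [-139.6  -54.4  190.8] F [ 0.6 -1.  -0.6] 
tool axes in nest (cols)
 [[-0.914  0.004  0.406]
 [ 0.004  1.    -0.001]
 [-0.406  0.001 -0.914]]
[ 0.14  0.05  2.18 -0.05  0.49 -1.48]
```

>>> {"method": "carry_out", "body": {
  "commands": [
    {"tx": 0.3, "ty": 0, "tz": 0.9, "ax": 0, "ay": 0, "az": 0, "fingers": 0},
    {"tx": 0.3, "ty": 0, "tz": 0.9, "ax": 0, "ay": 0, "az": 0, "fingers": 0},
    {"tx": 0.3, "ty": 0, "tz": 0.9, "ax": 0, "ay": 0, "az": 0, "fingers": 0},
    {"tx": 0.2, "ty": 0, "tz": 0.8, "ax": 0, "ay": 0, "az": 0, "fingers": 0},
    {"tx": 0, "ty": 0, "tz": 0, "ax": 0, "ay": -1, "az": 0, "fingers": 0},
    {"tx": 0, "ty": 0, "tz": 0, "ax": 0, "ay": 0, "az": 0, "fingers": 0}
  ]
}}

```text
t: 12.8
ee_pos: [0.4629, 0.0974, 0.103]
eef_rot: [-0.034, 0.972, -0.006, 0.232]
contact_force: [0.6, -0.0, 0.7]
width: 0.0005
finger_force: 0.0
```

```bash
python3 -c "
from h import *
s,Rn,T=st();print(s['qpos'].round(3))"
```

```text
t 12.8 w 0.0005 nestTCP mm [-125.6  -60.4  103. ] F [ 0.6 -0.1  0.7] 
tool axes in nest (cols)
 [[-0.893  0.019  0.45 ]
 [ 0.005  0.999 -0.033]
 [-0.451 -0.027 -0.892]]
[ 0.145  0.26   2.258 -0.366  0.171 -1.15 ]
```

```bash
cat >> h.py <<'E'
def goto(x,z,tau,y=-55):
    s,Rn,T=st(); ox,oy,a=np.load('nest.npy'); t=np.radians(tau)
    Tg=Rn@np.array([[-np.cos(t),0,np.sin(t)],[0,1,0],[-np.sin(t),0,-np.cos(t)]])
    rv=Ro.from_matrix(T.T@Tg).as_rotvec()
    p=Rn@np.array([x,y,z])/1000+[ox,oy,0]-s['ee_pos']
    print("q",s['qpos'].round(2),"turn units",(np.degrees(rv)/8).round(2),"shift in present",(T.T@p/.025).round(2),"shift after turn",(Tg.T@p/.025).round(2))
E
python3 -c "
from h import *
goto(-100,53,20)
"
cat > plan.py <<'E'
import numpy as np
def tcp(th,tau,ox=1.5):
    t=np.radians(tau); d=np.array([np.sin(t),-np.cos(t)]); n=np.array([np.cos(t),np.sin(t)]); r=np.radians(th)
    M=lambda x,z: np.array([x*np.cos(r)+z*np.sin(r),-x*np.sin(r)+z*np.cos(r)])
    if th<45-tau: C=M(-87.4,9.6)+31*d
    elif th<90-tau: C=M(-75,-2)+15*d
    elif th<=180-tau: C=M(-60,-2)
    else: C=M(-50+(0),-2)+15*n
    return C-7.5*n+[ox,75]
if __name__=="__main__":
    tau=20;t=np.radians(tau);prev=None
    for th in [0,10,20,30,40,50,60,70,80,90,100,110,120,130,140,150,160,165,170,175,180]:
        p=tcp(th,tau); D=np.zeros(2) if prev is None else p-prev
        print(th,p.round(1),"tx",round((-np.cos(t)*D[0]-np.sin(t)*D[1])/25,2),"tz",round((np.sin(t)*D[0]-np.cos(t)*D[1])/25,2)); prev=p
E
python3 plan.py
```

```text
t 12.8 w 0.0005 nestTCP mm [-125.6  -60.4  103. ] F [ 0.6 -0.1  0.7] 
tool axes in nest (cols)
 [[-0.893  0.019  0.45 ]
 [ 0.005  0.999 -0.033]
 [-0.451 -0.027 -0.892]]
q [ 0.14  0.26  2.26 -0.37  0.17 -1.15] turn units [-0.23  0.85 -0.05] shift in present [-0.01  0.29  2.24] shift after turn [-0.28  0.22  2.23]
0 [-82.3  52.9] tx -0.0 tz 0.0
10 [-79.4  67.9] tx -0.32 tz -0.52
20 [-73.8  82.2] tx -0.4 tz -0.46
30 [-66.4  94.1] tx -0.44 tz -0.35
40 [-59.2 105. ] tx -0.42 tz -0.31
50 [-50.2 114.5] tx -0.47 tz -0.23
60 [-39.6 122.3] tx -0.5 tz -0.15
70 [-27.9 128.1] tx -0.52 tz -0.06
80 [-17.9 131.2] tx -0.42 tz 0.02
90 [ -7.5 132.4] tx -0.41 tz 0.09
100 [  2.9 131.9] tx -0.39 tz 0.16
110 [ 13.1 129.5] tx -0.35 tz 0.23
120 [ 22.7 125.4] tx -0.31 tz 0.29
130 [ 31.5 119.7] tx -0.25 tz 0.33
140 [ 39.1 112.5] tx -0.19 tz 0.37
150 [ 45.4 104.2] tx -0.12 tz 0.4
160 [50.1 94.8] tx -0.05 tz 0.42
165 [56.3 92.4] tx -0.2 tz 0.17
170 [57.4 88.2] tx 0.02 tz 0.17
175 [58.2 83.9] tx 0.03 tz 0.17
180 [58.5 79.6] tx 0.05 tz 0.17
```

Turn to 20° tilt, then go to the pre-contact pose.

>>> {"method": "carry_out", "body": {
  "commands": [
    {"tx": 0, "ty": 0, "tz": 0, "ax": -0.2, "ay": 0.8, "az": 0, "fingers": 0},
    {"tx": -0.1, "ty": 0.2, "tz": 0.7, "ax": 0, "ay": 0, "az": 0, "fingers": 0},
    {"tx": -0.1, "ty": 0, "tz": 0.8, "ax": 0, "ay": 0, "az": 0, "fingers": 0},
    {"tx": -0.1, "ty": 0, "tz": 0.7, "ax": 0, "ay": 0, "az": 0, "fingers": 0},
    {"tx": 0, "ty": 0, "tz": 0, "ax": 0, "ay": 0, "az": 0, "fingers": 0}
  ]
}}

```text
t: 13.42
ee_pos: [0.49, 0.1019, 0.054]
eef_rot: [-0.035, 0.982, 0.001, 0.187]
contact_force: [0.3, 0.1, 0.7]
width: 0.0006
finger_force: 0.0
```

```bash
python3 -c "
from h import *
goto(-82.3,52.9,20)"
```

```text
t 13.43 w 0.0006 nestTCP mm [-98.2 -58.1  54. ] F [0.3 0.1 0.7] 
tool axes in nest (cols)
 [[-0.93   0.013  0.366]
 [ 0.008  1.    -0.016]
 [-0.366 -0.012 -0.93 ]]
q [ 0.13  0.42  2.16 -0.17  0.19 -1.35] turn units [-0.11  0.19 -0.06] shift in present [-0.58  0.13  0.27] shift after turn [-0.58  0.13  0.26]
```

>>> {"method": "carry_out", "body": {
  "commands": [
    {"tx": -0.3, "ty": 0.1, "tz": 0.1, "ax": -0.1, "ay": 0.2, "az": 0, "fingers": 0},
    {"tx": -0.3, "ty": 0, "tz": 0.1, "ax": 0, "ay": 0, "az": 0, "fingers": 0},
    {"tx": -0.15, "ty": 0, "tz": -0.25, "ax": 0, "ay": 0, "az": 0, "fingers": 0},
    {"tx": -0.15, "ty": 0, "tz": -0.25, "ax": 0, "ay": 0, "az": 0, "fingers": 0},
    {"tx": -0.2, "ty": 0, "tz": -0.25, "ax": 0, "ay": 0, "az": 0, "fingers": 0},
    {"tx": -0.2, "ty": 0, "tz": -0.2, "ax": 0, "ay": 0, "az": 0, "fingers": 0},
    {"tx": 0, "ty": 0, "tz": 0, "ax": 0, "ay": 0, "az": 0, "fingers": 0}
  ]
}}

```text
t: 14.3
ee_pos: [0.5139, 0.1061, 0.0841]
eef_rot: [-0.037, 0.984, 0.007, 0.174]
contact_force: [0.0, 0.4, -0.4]
width: 0.0006
finger_force: 0.0
```

```bash
python3 -c "
from h import *
goto(-66.4,94.1,20)
c=env.camera('scene');cv2.imwrite('pics/s4.png',cv2.resize(c['color'][160:290,270:430],None,fx=4,fy=4,interpolation=cv2.INTER_CUBIC)[:,:,::-1])"
```

```text
t 14.3 w 0.0006 nestTCP mm [-74.  -55.9  84.1] F [ 0.1  0.4 -0.4] 
tool axes in nest (cols)
 [[-0.939  0.008  0.344]
 [ 0.008  1.    -0.002]
 [-0.344  0.001 -0.939]]
q [ 0.12  0.39  2.07 -0.05  0.33 -1.48] turn units [-0.01  0.01 -0.06] shift in present [-0.42  0.04 -0.27] shift after turn [-0.42  0.04 -0.27]
```

View pics/s4.png

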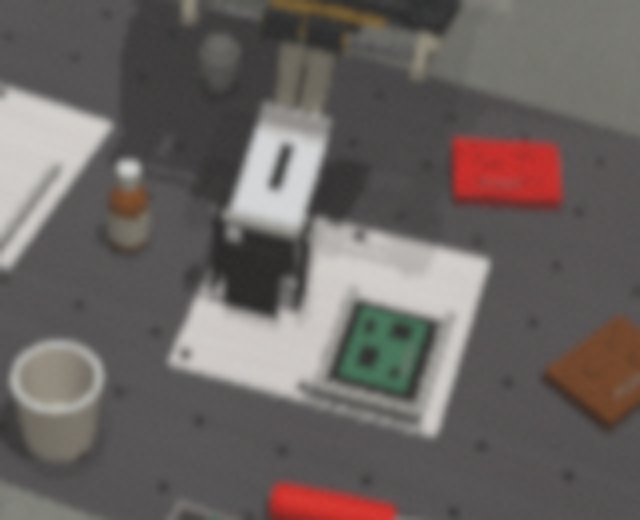

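The scene view shows the fingers at (300,75), behind and under the lip at (295,120). The pallet stays home. I continue along the arc.

>>> {"method": "carry_out", "body": {
  "commands": [
    {"tx": -0.2, "ty": 0, "tz": -0.15, "ax": 0, "ay": 0, "az": 0, "fingers": 0},
    {"tx": -0.2, "ty": 0, "tz": -0.15, "ax": 0, "ay": 0, "az": 0, "fingers": 0},
    {"tx": -0.2, "ty": 0, "tz": -0.15, "ax": 0, "ay": 0, "az": 0, "fingers": 0},
    {"tx": -0.2, "ty": 0, "tz": -0.15, "ax": 0, "ay": 0, "az": 0, "fingers": 0},
    {"tx": -0.25, "ty": 0, "tz": -0.1, "ax": 0, "ay": 0, "az": 0, "fingers": 0},
    {"tx": -0.25, "ty": 0, "tz": -0.1, "ax": 0, "ay": 0, "az": 0, "fingers": 0}
  ]
}}

```text
t: 15.1
ee_pos: [0.5375, 0.1079, 0.1137]
eef_rot: [-0.037, 0.984, 0.007, 0.174]
contact_force: [-1.9, 1.2, -0.6]
width: 0.0008
finger_force: 0.6
```

```bash
python3 -c "
from h import *
goto(-50.2,114.5,20)
c=env.camera('scene');cv2.imwrite('pics/s5.png',cv2.resize(c['color'][160:290,270:430],None,fx=4,fy=4,interpolation=cv2.INTER_CUBIC)[:,:,::-1])"
```

```text
t 15.1 w 0.0008 nestTCP mm [-50.3 -56.1 113.7] F [-1.8  1.3 -0.6] 
tool axes in nest (cols)
 [[-0.939  0.008  0.343]
 [ 0.008  1.    -0.002]
 [-0.343  0.001 -0.939]]
q [ 0.12  0.36  2.   -0.04  0.43 -1.49] turn units [-0.01  0.01 -0.06] shift in present [-0.01  0.05 -0.03] shift after turn [-0.02  0.05 -0.03]
```

View pics/s5.png

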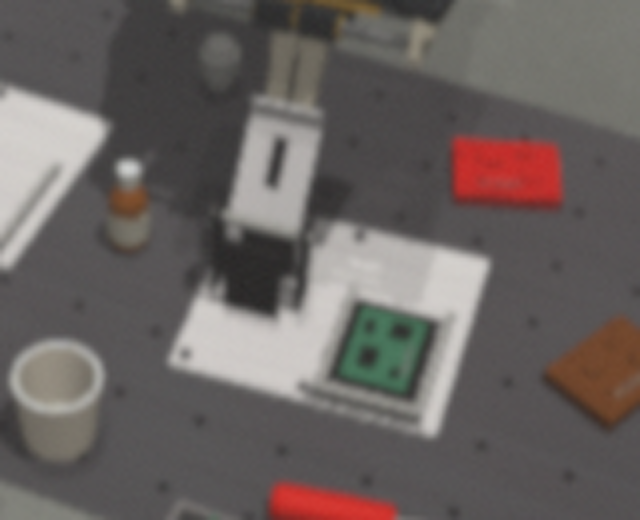

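The paddle has turned up about 45°, with the lip edge now at (285,110), and the contact force is about 2 N. I carry on over the top.

>>> {"method": "carry_out", "body": {
  "commands": [
    {"tx": -0.25, "ty": 0, "tz": -0.1, "ax": 0, "ay": 0, "az": 0, "fingers": 0},
    {"tx": -0.25, "ty": 0, "tz": -0.1, "ax": 0, "ay": 0, "az": 0, "fingers": 0},
    {"tx": -0.25, "ty": 0, "tz": 0, "ax": 0, "ay": 0, "az": 0, "fingers": 0},
    {"tx": -0.25, "ty": 0, "tz": 0, "ax": 0, "ay": 0, "az": 0, "fingers": 0},
    {"tx": -0.2, "ty": 0, "tz": 0, "ax": 0, "ay": 0, "az": 0, "fingers": 0},
    {"tx": -0.2, "ty": 0, "tz": 0, "ax": 0, "ay": 0, "az": 0, "fingers": 0},
    {"tx": -0.2, "ty": 0, "tz": 0.05, "ax": 0, "ay": 0, "az": 0, "fingers": 0},
    {"tx": -0.2, "ty": 0, "tz": 0.05, "ax": 0, "ay": 0, "az": 0, "fingers": 0}
  ]
}}

```text
t: 16.15
ee_pos: [0.5787, 0.111, 0.1312]
eef_rot: [-0.037, 0.984, 0.007, 0.174]
contact_force: [-0.1, 0.4, -0.4]
width: 0.0005
finger_force: 0.4
```

```bash
python3 -c "
from h import *
goto(2.9,131.9,20)"
```

```text
t 16.15 w 0.0005 nestTCP mm [ -9.  -56.5 131.2] F [-0.1  0.5 -0.4] 
tool axes in nest (cols)
 [[-0.939  0.008  0.343]
 [ 0.008  1.    -0.002]
 [-0.343  0.001 -0.939]]
q [ 0.12  0.39  1.89 -0.03  0.51 -1.51] turn units [-0.01  0.01 -0.06] shift in present [-0.46  0.06  0.14] shift after turn [-0.46  0.06  0.14]
```

>>> {"method": "carry_out", "body": {
  "commands": [
    {"tx": -0.25, "ty": 0, "tz": 0.05, "ax": 0, "ay": 0, "az": 0, "fingers": 0},
    {"tx": -0.2, "ty": 0.05, "tz": 0.1, "ax": 0, "ay": 0, "az": 0, "fingers": 0},
    {"tx": -0.18, "ty": 0, "tz": 0.11, "ax": 0, "ay": 0, "az": 0, "fingers": 0},
    {"tx": -0.18, "ty": 0, "tz": 0.12, "ax": 0, "ay": 0, "az": 0, "fingers": 0},
    {"tx": -0.16, "ty": 0, "tz": 0.14, "ax": 0, "ay": 0, "az": 0, "fingers": 0},
    {"tx": -0.15, "ty": 0, "tz": 0.15, "ax": 0, "ay": 0, "az": 0, "fingers": 0},
    {"tx": -0.13, "ty": 0, "tz": 0.16, "ax": 0, "ay": 0, "az": 0, "fingers": 0},
    {"tx": -0.12, "ty": 0, "tz": 0.17, "ax": 0, "ay": 0, "az": 0, "fingers": 0}
  ]
}}

```text
t: 17.15
ee_pos: [0.6191, 0.1152, 0.1191]
eef_rot: [-0.037, 0.984, 0.007, 0.174]
contact_force: [0.1, 0.4, 0.3]
width: 0.0005
finger_force: 0.2
```

>>> {"method": "carry_out", "body": {
  "commands": [
    {"tx": -0.1, "ty": 0, "tz": 0.18, "ax": 0, "ay": 0, "az": 0, "fingers": 0},
    {"tx": -0.1, "ty": 0, "tz": 0.19, "ax": 0, "ay": 0, "az": 0, "fingers": 0},
    {"tx": -0.06, "ty": 0, "tz": 0.2, "ax": 0, "ay": 0, "az": 0, "fingers": 0},
    {"tx": -0.06, "ty": 0, "tz": 0.2, "ax": 0, "ay": 0, "az": 0, "fingers": 0},
    {"tx": -0.03, "ty": 0, "tz": 0.2, "ax": 0, "ay": 0, "az": 0, "fingers": 0},
    {"tx": -0.03, "ty": 0, "tz": 0.2, "ax": 0, "ay": 0, "az": 0, "fingers": 0}
  ]
}}

```text
t: 17.9
ee_pos: [0.6378, 0.1166, 0.0948]
eef_rot: [-0.037, 0.984, 0.007, 0.174]
contact_force: [-0.3, 0.4, 0.3]
width: 0.0
finger_force: 0.2
```

```bash
python3 -c "
from h import *
goto(58.5,79.6,20)"
```

```text
t 17.9 w 0.0 nestTCP mm [ 50.4 -55.7  94.8] F [-0.2  0.4  0.3] 
tool axes in nest (cols)
 [[-0.94   0.008  0.342]
 [ 0.008  1.    -0.002]
 [-0.342  0.001 -0.94 ]]
q [ 0.11  0.54  1.75 -0.03  0.5  -1.51] turn units [-0.01  0.   -0.06] shift in present [-0.1   0.03  0.68] shift after turn [-0.1   0.03  0.68]
```

>>> {"method": "carry_out", "body": {
  "commands": [
    {"tx": -0.05, "ty": 0, "tz": 0.2, "ax": 0, "ay": 0, "az": 0, "fingers": 0},
    {"tx": -0.05, "ty": 0, "tz": 0.2, "ax": 0, "ay": 0, "az": 0, "fingers": 0},
    {"tx": 0, "ty": 0, "tz": 0.16, "ax": 0, "ay": 0, "az": 0, "fingers": 0},
    {"tx": 0, "ty": 0, "tz": 0, "ax": 0, "ay": 0, "az": 0, "fingers": 0}
  ]
}}

```text
t: 18.4
ee_pos: [0.6448, 0.1172, 0.0825]
eef_rot: [-0.037, 0.984, 0.007, 0.174]
contact_force: [0.7, 0.4, 0.2]
width: 0.0004
finger_force: 0.0
```

>>> {"method": "carry_out", "body": {
  "commands": [
    {"tx": 0.02, "ty": 0, "tz": 0.06, "ax": 0, "ay": 0, "az": 0, "fingers": 0},
    {"tx": 0, "ty": 0, "tz": 0, "ax": 0, "ay": 0, "az": 0, "fingers": 0}
  ]
}}

```text
t: 18.65
ee_pos: [0.6449, 0.1172, 0.0813]
eef_rot: [-0.037, 0.984, 0.007, 0.174]
contact_force: [-0.0, -0.2, 0.2]
width: 0.0008
finger_force: 0.0
```

>>> {"method": "carry_out", "body": {
  "commands": [
    {"tx": 0.02, "ty": 0, "tz": 0.05, "ax": 0, "ay": 0, "az": 0, "fingers": 0},
    {"tx": 0, "ty": 0, "tz": 0, "ax": 0, "ay": 0, "az": 0, "fingers": 0}
  ]
}}

```text
t: 18.9
ee_pos: [0.645, 0.1172, 0.0801]
eef_rot: [-0.037, 0.984, 0.007, 0.174]
contact_force: [-0.7, 0.8, 0.9]
width: 0.0006
finger_force: 1.0
```

>>> {"method": "carry_out", "body": {
  "commands": [
    {"tx": 0.02, "ty": 0, "tz": 0.06, "ax": 0, "ay": 0, "az": 0, "fingers": 0},
    {"tx": 0, "ty": 0, "tz": 0, "ax": 0, "ay": 0, "az": 0, "fingers": 0}
  ]
}}

```text
t: 19.15
ee_pos: [0.6452, 0.1173, 0.0794]
eef_rot: [-0.037, 0.984, 0.007, 0.174]
contact_force: [-6.0, -1.5, 13.7]
width: 0.0006
finger_force: 6.3
```

>>> {"method": "carry_out", "body": {
  "commands": [
    {"tx": 0.02, "ty": 0, "tz": 0.05, "ax": 0, "ay": 0, "az": 0, "fingers": 0},
    {"tx": 0, "ty": 0, "tz": 0, "ax": 0, "ay": 0, "az": 0, "fingers": 0}
  ]
}}

```text
t: 19.4
ee_pos: [0.6454, 0.1173, 0.0791]
eef_rot: [-0.037, 0.984, 0.007, 0.175]
contact_force: [-11.3, -2.2, 22.8]
width: 0.0006
finger_force: 11.4
```

>>> {"method": "carry_out", "body": {
  "commands": [
    {"tx": 0.02, "ty": 0, "tz": 0.05, "ax": 0, "ay": 0, "az": 0, "fingers": 0},
    {"tx": 0, "ty": 0, "tz": 0, "ax": 0, "ay": 0, "az": 0, "fingers": 0}
  ]
}}

```text
t: 19.65
ee_pos: [0.6455, 0.1173, 0.0787]
eef_rot: [-0.037, 0.984, 0.007, 0.175]
contact_force: [-17.6, -2.8, 33.8]
width: 0.0005
finger_force: 16.7
```

It is hard on the far stop, at the height predicted for a flat paddle. I retract straight up and look.

>>> {"method": "carry_out", "body": {
  "commands": [
    {"tx": -0.05, "ty": 0, "tz": -0.3, "ax": 0, "ay": 0, "az": 0, "fingers": 0},
    {"tx": -0.3, "ty": 0, "tz": -0.9, "ax": 0, "ay": 0, "az": 0, "fingers": 0},
    {"tx": 0, "ty": 0, "tz": -1, "ax": 0, "ay": 0, "az": 0, "fingers": 0},
    {"tx": 0, "ty": 0, "tz": -1, "ax": 0, "ay": 0, "az": 0, "fingers": 0},
    {"tx": 0, "ty": 0, "tz": -1, "ax": 0, "ay": 0, "az": 0, "fingers": 0},
    {"tx": 0, "ty": 0, "tz": -1, "ax": 0, "ay": 0, "az": 0, "fingers": 0},
    {"tx": 0.7, "ty": 0, "tz": -1, "ax": 0, "ay": 0, "az": 0, "fingers": 0},
    {"tx": 0.7, "ty": 0, "tz": -0.5, "ax": 0, "ay": 0, "az": 0, "fingers": 0},
    {"tx": 0.7, "ty": 0, "tz": 0, "ax": 0, "ay": 0, "az": 0, "fingers": 0},
    {"tx": 0, "ty": 0, "tz": 0, "ax": 0, "ay": 0, "az": 0, "fingers": 0}
  ]
}}

```text
t: 20.9
ee_pos: [0.5458, 0.1097, 0.2178]
eef_rot: [-0.037, 0.984, 0.007, 0.173]
contact_force: [-0.2, 0.5, -0.6]
width: 0.0005
finger_force: 0.0
```

```bash
python3 -c "
from h import *
s,Rn,T=st()
c=env.camera('scene');cv2.imwrite('pics/s6.png',cv2.resize(c['color'][140:290,200:430],None,fx=3.4,fy=3.4,interpolation=cv2.INTER_CUBIC)[:,:,::-1])"
```

```text
t 20.9 w 0.0005 nestTCP mm [-41.9 -55.  217.8] F [-0.2  0.5 -0.6] 
tool axes in nest (cols)
 [[-0.94   0.008  0.342]
 [ 0.008  1.    -0.002]
 [-0.342  0.001 -0.94 ]]
```

View pics/s6.png

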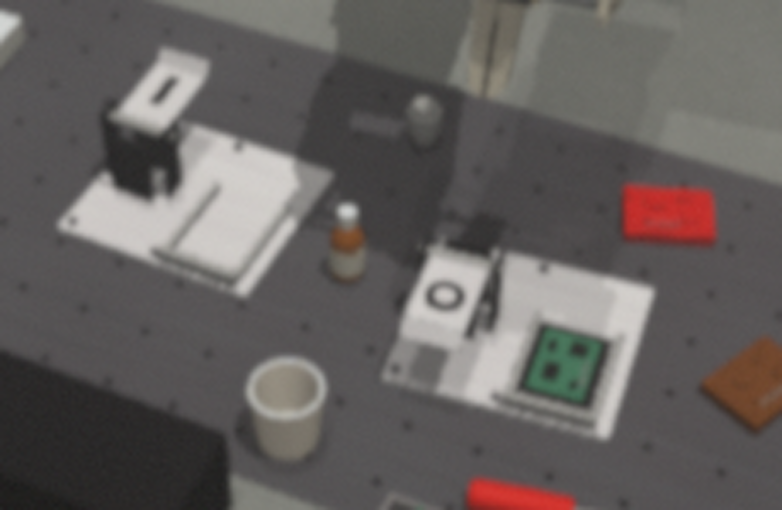

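The ring mark faces up at (445,296), the pallet is home at (565,362), the empty nest's paddle is untouched at (165,90), and the robot is clear of everything.

```bash
python3 -c "
from workcell import env
print(env.finish_job())"
```

```text
the job is handed in; nothing more can be done
None
```

The job is handed in: the pallet is home against the stop and the loaded nest's paddle lies flat on the far side with its ring mark up; the empty nest's paddle and the bystanders in the final view look unmoved, and no verdict was returned.

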